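# Take the retaining cap off a food processor's slicing disc

### The job

The slicing disc of the food processor is to come off for washing: first turn the speed dial back to the red off mark, then unscrew the round black cap that clamps the disc and lift it straight off the spindle. Nobody remembers whether this cap has a right-hand or a left-hand thread, so feel which way it gives. Leave the onion, the lemon and the food tub alone, and finish while still holding the cap upright, about a hand's breadth above the spindle.

Things in the scene. Friction and masses are not known exactly. Their poses are not given: they have to be found in the camera images.
- machine: Motor unit of a food processor, fixed to the worktop. White plinth 188 (x) x 345 (y) x 46 mm high; on its -y half a white motor block 176 x 122 mm, flat top 136 mm high, with the speed dial; on its +y half a grey seat with a steel slicing disc 154 mm across, top 66 mm high, clamped by the black cap. Origin on the worktop under the plinth; x away from the user, y towards the disc, z up.
- spindle (a point): Point on the spindle's axis at the top of the disc hub (machine x 0, y +85, z 72 mm), axes as the machine's. The tightened cap's underside stands exactly here. Hub 60 mm across; the spindle with its thread, 43 mm across, stands 19 mm up inside the cap. Thread hand is hidden and drawn anew each time: right-hand (loosens counter-clockwise seen from above) or left-hand (clockwise), equally likely.
- cap: Loose black retaining cap, 120 g, 54 mm high. Origin at the centre of its open underside, z up its axis, x along the white line on its top, at the start along the machine's x. Wrong way: hard stop after 3 to 5 degrees. Right way: turns freely, rising 24 mm a turn, lets go at about 52 degrees, next stop at about 82: turn 66, then lift straight.
- cap_grip (a point): On the cap's axis, 42 mm above its underside, axes as the cap's: middle of its round fluted grip, 38 mm across, from 25 to 54 mm above the underside, pinched from above across the diameter at any yaw. Below the grip is the cap's skirt, 56 mm across and 25 mm high.
- dial (a joint): Speed dial on the motor block, vertical axis, no clicks, turns from -0.6 to 2.6 rad and stays where it is left (friction 0.04 N m). 0 = white pointer at the red off mark, which lies beyond the dial, on the machine's +x side. Grows clockwise seen from above, along the growing white dots (speeds); negative is the pulse side (small black dot).
- dial_grip (a point): On the dial's axis (machine x -20, y -95 mm), 155 mm above the worktop: middle of its grip, a bar 42 mm long, 11 mm wide, from 145 to 162 mm above the worktop, on a disc 45 mm across (137 to 146 mm). Turns with the dial: x along the bar towards the white pointer, z up.
- onion: Red onion, about 78 mm across, 84 mm high, beside the disc; leave alone. Origin at its underside.
- lemon: Yellow lemon, 78 x 55 x 56 mm, beside the onion; leave alone. Origin at its underside.
- food_tub: Clear food tub with a green lid, 94 x 134 x 51 mm, beside the motor block; leave alone. Origin at the centre of its underside.
Not all that is in view belongs to the job. Of the things like the cap, leave any that is blue, purple or turquoise; of the rest the smaller one is meant.

How it is judged:
By the outcome, as a careful person would: the job done as asked, in the order asked, and still so for the second after the job is handed in, while the arm keeps its last pose, push and grip.
It also fails if it takes over 51 s, if anything falls off the work surface, if the arm or the gripper's body presses on something with over 40 N, if the wrist force passes 120 N, or if a joint passes its speed limit or range.

### The arm

A 7-joint arm with a two-finger parallel gripper is mounted at the origin on a cart in front of the work surface, level with it; the furniture and walls round the work are solid. World frame = base frame: x ahead of the robot, y to its left, z up, the work surface at z = 0. Lengths are in mm, angles in rad, forces in N, time in s.
With the tool pointing down it reaches from about 400 to 875 mm from the base axis. Payload 4.4 kg.
Tool frame: the origin (TCP) lies at the very end of the fingers, on their centre line; the grasp point (between the pads) lies 19 mm behind it; y points along the fingers, z is the direction in which the jaws open and shut, and the axes are right-handed (so a half turn about y gives the same grasp; the last joint's range is limited). The gripper opens to 85 mm and grips with 20 to 120 N. Pads are 22 mm wide; open, the fingers measure 114 mm over their backs; the gripper's body (76 mm by 85 mm) begins 54 mm behind the grasp point. The pads swing forward as they close: fully open they stand 13 mm farther back than shut.
Start: joints at [1.214, 0.628, 0.038, 1.517, -0.027, 0.996, -0.02], TCP at [186.395, -622.716, 231.313] pointing down, gripper open.
Joint ranges: [-3.06, 3.06], [-0.37, 2.12], [-1.25, 1.32], [0.18, 2.47], [-1.1, 4.24], [0.23, 1.98], [-2.94, 2.94]. Speed limits (rad/s): [2.57, 2.57, 3.14, 3.14, 3.14, 3.14, 3.14].

### API

Orientations are given as [roll, pitch, yaw] about the fixed x, y, z axes, in that order (R = Rz(yaw) Ry(pitch) Rx(roll)).
In Python, from cell import * gives the robot as it stands.
- The arm moves only by the tool apply_moves, never from a script. Its argument "targets" is a list of rows, each a list of 6 numbers: the shift along the tool's x, y, z in units of 40 mm (1.0 is 40 mm), then the turn, a rotation vector about the tool's x, y, z in units of 8 degrees (1.0 is 8 degrees). A call has 1 to 12 rows; each row shifts and turns the commanded pose from where the row before left it, along the tool's axes as they then stand; what a row does not reach is not made up. A row lasts 1/8 s, in which the tool goes at most 62.5 mm and 10.7 degrees, less where a joint would pass 70% of its speed; a pose out of reach is approached as far as the arm can. A call is refused whole if a number of a shift passes 1 or a number of a turn 1, either way. A call with a gripper value outside its range is refused whole. "jaw" is the gripper command: -1 is shut, 1 is fully open, values between are in proportion, set as the call begins (left out, the last holds). The fingers move at their own pace and stop on an object; the grip force is fixed at half the most. Time passes only in rows, so rows that do not move let the fingers close. It gives the time, the measured TCP pose, the force and the opening at its end, in the units of the state.
- read_state(): the state, without advancing time (a new reading comes with each control period).
- get_image(name): name is "scene" or "top"; returns the picture (480x640x3 uint8, red, green, blue); there is no depth.
- calibration(name): a dict with "fx", "fy", "cx", "cy" (pixels), "world_from_camera" (4x4, takes a point from camera to world coordinates). Camera axes: x right, y down, z forward; pixel columns grow to the right and rows downward; lengths in mm; the calibration is good to about 2 mm. A picture is of the moment at which its call begins. calibration takes no time and is no camera call.
- finish_job(): hands the job in, once; it reports no verdict.
The state is a dict: "clock": time; "qpos": joint angles; "qd": joint speeds; "tau": joint torques, N m; "eef_pos": TCP position; "tool_rot": TCP orientation; "force": force on the tool from outside, world axes, zero at the start; "torque": the same for the moment, N m; "width": finger opening in mm.
Only numpy, scipy, OpenCV 4.12 (cv2) and the standard library are available. Lean on these libraries where they do the work, as an engineer would, in place of code of your own. Each camera call takes 0.05 s, during which the arm holds its last target. There are 200 camera calls.

## Working session

There is one attempt and no reset: what is moved stays moved. The work goes in short steps, Python scripts to look and compute and a tool call to move; the robot and the scene stay as the last step left them, time stands still between calls to the robot, and variables do not carry over. Pictures are saved under pics/ and viewed, about 8 in all and at most 12, crops included, and the job is handed in when it is done.

Besides the shell and the picture viewer there is one more tool, called after "Emit:" as name([rows], argument=value, ...), one row to a line, values as JSON. apply_moves: Moves the arm, as the interface text tells. Its arguments: {"type":"object","properties":{"targets":{"type":"array"},"jaw":{"type":"number"}},"required":["targets"]}

```bash
mkdir -p pics; python3 - <<'E'
from cell import *
import cv2,numpy as np
for n in("scene","top"):
    im=get_image(n); cv2.imwrite(f"pics/{n}0.png",im[:,:,::-1]); c=calibration(n); print(n,c["fx"],c["fy"],c["cx"],c["cy"]); print(np.round(c["world_from_camera"],4).tolist())
s=read_state(); print({k:np.round(v,3).tolist() for k,v in s.items()})
E
```

```text
scene 499.68392037431886 499.68392037431886 322.93691305461374 237.49391734639318
[[-0.8457, -0.298, 0.4426, -53.1033], [-0.5335, 0.4866, -0.6918, 787.4398], [-0.0093, -0.8212, -0.5705, 806.2976], [0.0, 0.0, 0.0, 1.0]]
top 439.3007172157056 439.3007172157056 320.0366045062066 240.86287622633338
[[-0.0053, -0.9897, 0.1427, 324.6272], [-1.0, 0.0056, 0.0022, -38.8247], [-0.003, -0.1427, -0.9898, 1116.89], [0.0, 0.0, 0.0, 1.0]]
{'clock': 0.1, 'qpos': [1.214, 0.629, 0.038, 1.518, -0.027, 0.996, -0.02], 'qd': [0.0, -0.001, 0.001, -0.002, -0.0, 0.002, 0.001], 'tau': [0.003, -56.453, 1.23, -19.397, 0.011, 0.005, -0.0], 'eef_pos': [186.227, -622.162, 230.488], 'tool_rot': [-1.573, -0.0, -2.851], 'force': [-0.204, 0.386, -0.372], 'torque': [0.005, -0.065, 0.024], 'width': 85.574}
```

View pics/scene0.png

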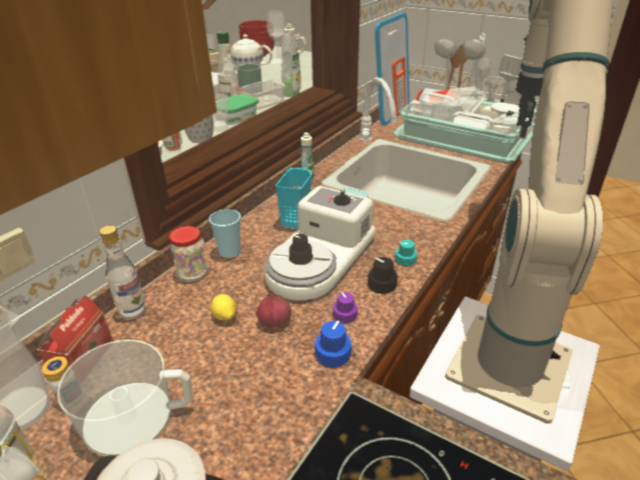

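View pics/top0.png

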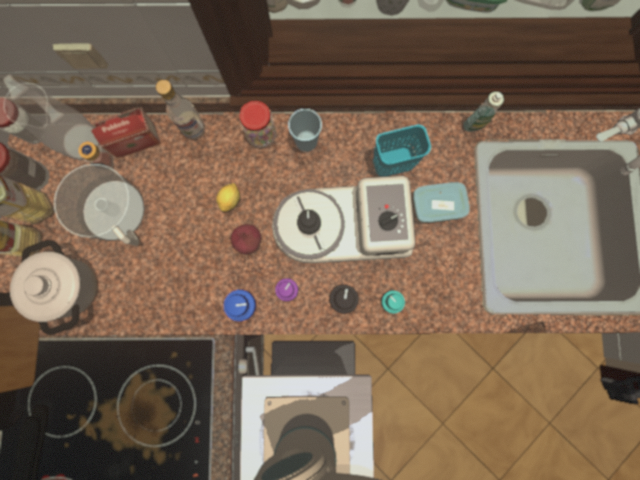

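The top view shows the machine with disc and black cap at (309,221) and the dial at (388,220). A larger black cap stands loose at (344,298), and coloured decoys stand nearby. I'll zoom in on the machine.

```bash
python3 - <<'E'
import cv2,numpy as np
a=cv2.imread("pics/top0.png")[170:275,265:425]; b=cv2.imread("pics/scene0.png")[175:305,255:385]
a=cv2.resize(a,None,fx=5,fy=5,interpolation=cv2.INTER_CUBIC)
cv2.imwrite("pics/c1.png",a)
b=cv2.resize(b,None,fx=4.6,fy=4.6,interpolation=cv2.INTER_CUBIC);cv2.imwrite("pics/c2.png",b)
E
```

```text
(no output)
```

View pics/c1.png

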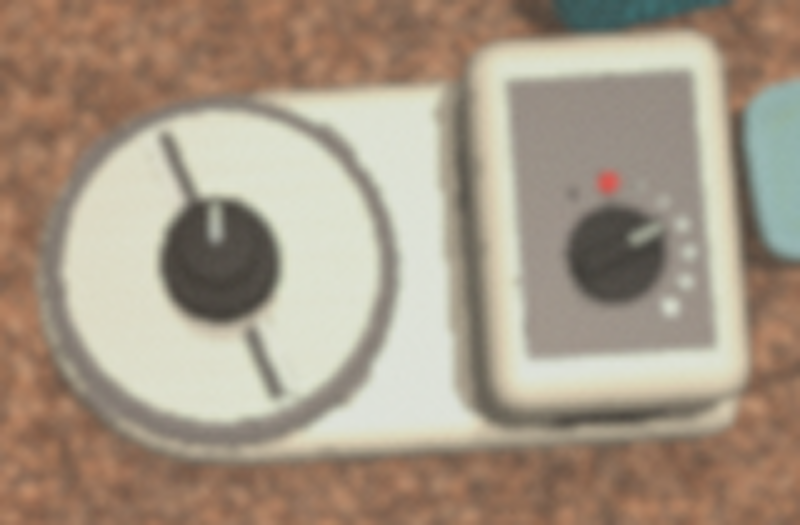

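View pics/c2.png

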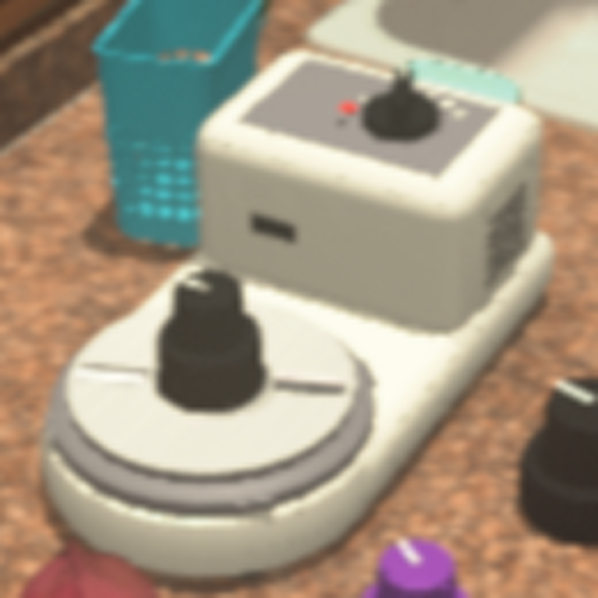

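The crops show the cap centred near (220,258) in c1, with its white line pointing up, and the dial at (616,255). The dial's pointer is towards (648,232), about 60° clockwise of the red mark at (608,183). Next I'll measure these by ray casting.

```bash
cat > h.py <<'E'
import cv2,numpy as np
from cell import *
def ray(n,uv):
    c=calibration(n);T=np.array(c["world_from_camera"]);d=np.array([(uv[0]-c["cx"])/c["fx"],(uv[1]-c["cy"])/c["fy"],1.])
    return T[:3,3],T[:3,:3]@d
def onz(n,uv,z):
    o,d=ray(n,uv);return (o+d*(z-o[2])/d[2])[:2]
def proj(n,p):
    c=calibration(n);T=np.linalg.inv(np.array(c["world_from_camera"]));q=T[:3,:3]@np.array(p,float)+T[:3,3]
    return np.array([c["fx"]*q[0]/q[2]+c["cx"],c["fy"]*q[1]/q[2]+c["cy"]])
E
python3 - <<'E'
from h import *
f=lambda p,s,o:((p[0]+.5)/s-.5+o[0],(p[1]+.5)/s-.5+o[1])
t=lambda p,z:np.round(onz("top",f(p,5,(265,170)),z),1)
sc=lambda p,z:np.round(onz("scene",f(p,4.6,(255,175)),z),1)
# panel corners z=136
P=[t(p,136) for p in((510,82),(693,72),(715,345),(528,357))];print("panel",P)
for a,b in((3,0),(2,1)): d=P[b]-P[a];print("yaw",np.degrees(np.arctan2(-d[1]*-1,d[0])))
for a,b in((1,0),(2,3)): d=P[b]-P[a];print("yaw",np.degrees(np.arctan2(-d[0],d[1])))
print("red",t((608,183),136),"black dot",t((573,193),136),"dots",[t(p,136).tolist() for p in((683,225),(689,253),(687,282),(671,307))])
im=cv2.imread("pics/top0.png");g=im.max(2)
for nm,(x0,y0,x1,y1),z in(("cap",(294,204,324,238),85),("dial",(374,206,400,236),141)):
    m=np.zeros_like(g);m[y0:y1,x0:x1]=(g[y0:y1,x0:x1]<105)*255
    cs=max(cv2.findContours(m,0,2)[0],key=cv2.contourArea);h=cv2.convexHull(cs)
    (c,r)=cv2.minEnclosingCircle(h);e=cv2.fitEllipse(h);print(nm,c,r,e,np.round(onz("top",c,z),1),np.round(onz("top",e[0],z),1))
# disc rim (outer edge of white) in top crop, z=66
w=cv2.inRange(im,(150,170,170),(255,255,255));w[:,:275]=0;w[:,346:]=0
pts=np.array([f(p,5,(265,170)) for p in((62,265),(380,265),(222,107),(222,424),(110,155),(335,155),(110,378),(335,375))],np.float32)
W=np.array([onz("top",p,66) for p in pts],np.float32);A=np.c_[2*W,np.ones(8)];s=np.linalg.lstsq(A,(W**2).sum(1),rcond=None)[0];print("disc",s[:2],np.sqrt(s[2]+s[0]**2+s[1]**2))
print("pointer 162 tip/base",t((662,224),162),t((630,243),162),"at 146",t((662,224),146))
print("cap line",t((215,205),126),t((216,242),126))
print("scene cap skirt base centre", sc((211,375),72),"cap top",sc((207,285),126),"dial",sc((401,120),141))
E
```

```text
panel [array([ 592.8, -144.3]), array([ 597. , -228.4]), array([ 470.1, -234.2]), array([ 465.1, -149.8])]
yaw 2.4661875540917575
yaw 2.616898435278667
yaw 2.8590073030038488
yaw 3.39033721970002
red [ 545.1 -188. ] black dot [ 540.5 -171.9] dots [[525.4, -221.6], [512.4, -223.9], [499.0, -222.5], [487.6, -214.9]]
cap (307.8548278808594, 221.85484313964844) 11.891145706176758 ((308.43560791015625, 221.8433074951172), (21.83060073852539, 23.567419052124023), 166.9570770263672) [519.5  -7.7] [519.5  -9.1]
dial (387.7463684082031, 220.39854431152344) 9.559515953063965 ((387.67718505859375, 220.37132263183594), (18.590648651123047, 18.929393768310547), 61.542945861816406) [ 511.2 -189.8] [ 511.3 -189.7]
disc [521.70464267  -9.57734888] 77.6281774658211
pointer 162 tip/base [ 520.6 -207.4] [ 512.1 -193. ] at 146 [ 523.8 -210.3]
cap line [538.1  -8.4] [520.7  -8.8]
scene cap skirt base centre [520.8  -6.7] cap top [524.5 -11.6] dial [ 510.9 -187.3]
```

Emit:
apply_moves([
  [-0.9, 0, -0.67, 0, 0, 0],
  [-0.9, 0, -0.67, 0, 0, 0],
  [-0.9, 0, -0.67, 0, 0, 0],
  [-0.9, 0, -0.67, 0, 0, 0],
  [-0.9, 0, -0.67, 0, 0, 0],
  [-0.9, 0, -0.67, 0, 0, 0],
  [-0.9, 0, -0.67, 0, 0, 0],
  [-0.9, 0, -0.67, 0, 0, 0],
  [-0.9, 0, -0.67, 0, 0, 0],
  [-0.9, 0, -0.67, 0, 0, 0],
  [-0.9, 0, -0.67, 0, 0, 0],
  [-0.9, 0, -0.67, 0, 0, 0],
], jaw=1)

```text
clock: 1.6
eef_pos: [508.6, -189.5, 231.1]
tool_rot: [-1.571, -0.0, -2.851]
force: [0.4, -0.8, 0.4]
width: 85.7
```

Emit:
apply_moves([
  [0, 0, 0, 0, 1, 0],
  [0, 0, 0, 0, 1, 0],
  [0, 0, 0, 0, 1, 0],
  [0, 0, 0, 0, 1, 0],
  [0, 0, 0, 0, 1, 0],
  [0, 0, 0, 0, 1, 0],
  [0, 0, 0, 0, 1, 0],
  [0, 0, 0, 0, 1, 0],
  [0, 0, 0, 0, 1, 0],
  [0, 0, 0, 0, 0.58, 0],
  [0, 0, 0, 0, 0, 0],
], jaw=-0.2)

```text
clock: 2.98
eef_pos: [507.8, -190.5, 231.0]
tool_rot: [-1.57, -0.0, 2.096]
force: [-0.2, -0.3, -0.5]
width: 34.1
```

```bash
cat >> h.py <<'E'
from scipy.spatial.transform import Rotation as Ro
def plan(pos,yaw_deg):
    s=read_state();R=Ro.from_euler('xyz',s["tool_rot"]).as_matrix()
    G=Ro.from_euler('xyz',[-np.pi/2,0,np.radians(yaw_deg)]).as_matrix()
    print("clock",round(s["clock"],2),"pos",np.round(s["eef_pos"],1),"rot",np.round(np.degrees(s["tool_rot"]),2),"w",round(s["width"],1),"F",np.round(s["force"],1),"T",np.round(s["torque"],2),"q",np.round(s["qpos"],2))
    print("shift units",np.round(R.T@(np.array(pos)-s["eef_pos"])/40,3),"turn units",np.round(np.degrees(Ro.from_matrix(R.T@G).as_rotvec())/8,3))
E
python3 -c "
from h import *
plan([510.8,-190,150],120)"
```

```text
clock 2.98 pos [ 507.8 -190.5  231. ] rot [-8.9960e+01 -3.0000e-02  1.2008e+02] w 34.1 F [-0.2 -0.3 -0.5] T [ 0.01 -0.01  0.03] q [ 0.05  0.5   0.38  1.83 -0.24  0.86 -2.07]
shift units [-0.027  2.025 -0.072] turn units [-0.005  0.01   0.003]
```

Emit:
apply_moves([
  [-0.03, 0.5, -0.07, 0, 0, 0],
  [0, 0.5, 0, 0, 0, 0],
  [0, 0.5, 0, 0, 0, 0],
  [0, 0.3, 0, 0, 0, 0],
  [0, 0.2, 0, 0, 0, 0],
  [0, 0, 0, 0, 0, 0],
])

```text
clock: 3.72
eef_pos: [511.0, -190.4, 151.1]
tool_rot: [-1.571, -0.0, 2.095]
force: [-0.3, 0.4, 0.4]
width: 33.9
```

Emit:
apply_moves([
  [0, 0, 0, 0, 0, 0],
  [0, 0, 0, 0, 0, 0],
  [0, 0, 0, 0, 0, 0],
  [0, 0, 0, 0, 0, 0],
  [0, 0, 0, 0, 0, 0],
  [0, 0, 0, 0, 0, 0],
], jaw=-1)

```text
clock: 4.47
eef_pos: [512.2, -190.1, 152.1]
tool_rot: [-1.573, 0.001, 2.095]
force: [0.6, 3.5, 6.3]
width: 9.1
```

```bash
python3 -c "
from h import *
plan([510.8,-190,150],120)"
```

```text
clock 4.47 pos [ 512.2 -190.1  152.1] rot [-9.0120e+01  6.0000e-02  1.2005e+02] w 9.1 F [0.6 3.5 6.3] T [ 0.49 -0.37 -0.06] q [ 0.09  0.61  0.33  1.9  -0.3   0.68 -2.02]
shift units [0.019 0.054 0.03 ] turn units [ 0.015  0.007 -0.007]
```

Emit:
apply_moves([
  [0, -0.03, 0, 0, 0, 0],
  [0, 0, 0, 0, -0.78, 0],
  [0, 0, 0, 0, -0.78, 0],
  [0, 0, 0, 0, -0.78, 0],
  [0, 0, 0, 0, -0.78, 0],
  [0, 0, 0, 0, -0.78, 0],
])

```text
clock: 5.22
eef_pos: [512.6, -189.7, 152.2]
tool_rot: [-1.572, 0.002, 2.644]
force: [4.3, 1.6, -4.5]
width: 8.5
```

Emit:
apply_moves([
  [0, 0, 0, 0, -0.78, 0],
  [0, 0, 0, 0, -0.78, 0],
  [0, 0, 0, 0, -0.78, 0],
  [0, 0, 0, 0, -0.78, 0],
  [0, 0, 0, 0, -0.78, 0],
  [0, 0, 0, 0, 0, 0],
])

```text
clock: 5.98
eef_pos: [512.7, -189.2, 152.2]
tool_rot: [-1.572, 0.003, -3.097]
force: [5.1, 4.3, -2.8]
width: 9.5
```

```bash
python3 - <<'E'
from h import *
plan([510.8,-190,152],182.7)
im=get_image("scene");cv2.imwrite("pics/s1.png",cv2.resize(im[170:300,260:400,::-1],None,fx=4,fy=4,interpolation=cv2.INTER_CUBIC))
E
```

```text
clock 5.97 pos [ 512.7 -189.2  152.2] rot [-9.0060e+01  1.6000e-01 -1.7745e+02] w 9.5 F [ 5.1  4.3 -2.8] T [ 0.82 -1.15  0.01] q [ 0.3   0.58  0.01  1.89 -0.01  0.66 -1.21]
shift units [0.048 0.005 0.018] turn units [ 0.008 -0.019 -0.02 ]
```

View pics/s1.png

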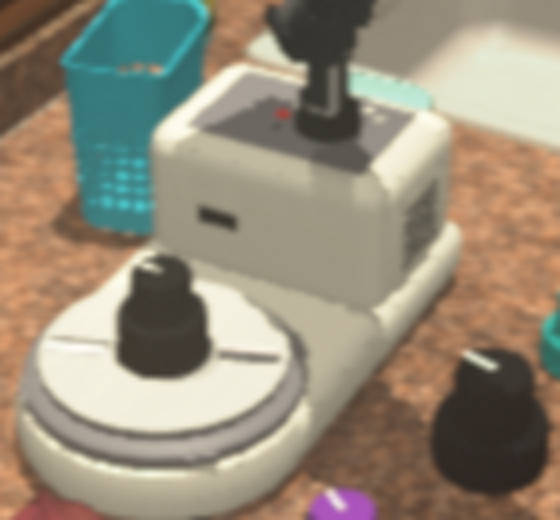

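The picture shows the fingers on the dial bar, now pointing to the red mark. I'll release, rise and move towards the cap, then check the dial in the top view.

Emit:
apply_moves([
  [0, 0, 0, 0, 0, 0],
  [0, 0, 0, 0, 0, 0],
  [0, 0, 0, 0, 0, 0],
  [0, -0.5, 0, 0, 0, 0],
  [0, -0.5, 0, 0, 0, 0],
  [0, -0.5, 0, 0, 0, 0],
], jaw=0.4)

```text
clock: 6.78
eef_pos: [510.7, -190.7, 213.1]
tool_rot: [-1.571, -0.0, -3.1]
force: [-0.4, -0.3, 0.2]
width: 59.6
```

Emit:
apply_moves([
  [-0.1, 0, -0.9, 0, 0, 0],
  [-0.1, 0, -0.9, 0, 0, 0],
  [-0.1, 0, -0.9, 0, 0, 0],
  [-0.1, 0, -0.9, 0, 0, 0],
  [-0.03, 0, -0.89, 0, 0, 0],
  [0, 0, 0, 0, -0.95, 0],
  [0, 0, 0, 0, -0.95, 0],
  [0, 0, 0, 0, -0.95, 0],
  [0, 0, 0, 0, -0.95, 0],
  [0, 0, 0, 0, -0.95, 0],
  [0, 0, 0, 0, -0.95, 0],
])

```text
clock: 8.15
eef_pos: [520.5, -10.7, 212.6]
tool_rot: [-1.571, -0.001, -2.3]
force: [0.1, 0.2, 0.0]
width: 59.8
```

```bash
python3 - <<'E'
from h import *
plan([521.8,-9.2,99],-131.8)
im=get_image("top");cv2.imwrite("pics/top1.png",im[:,:,::-1]);cv2.imwrite("pics/t1.png",cv2.resize(im[170:275,265:425,::-1],None,fx=5,fy=5,interpolation=cv2.INTER_CUBIC))
E
```

```text
clock 8.15 pos [520.5 -10.7 212.6] rot [-8.9990e+01 -3.0000e-02 -1.3176e+02] w 59.8 F [0.1 0.2 0. ] T [-0.01 -0.01  0.03] q [ 0.11  0.47 -0.21  1.89  0.14  0.79 -0.9 ]
shift units [-5.300e-02  2.839e+00 -1.000e-03] turn units [-0.002  0.005  0.004]
```

View pics/t1.png

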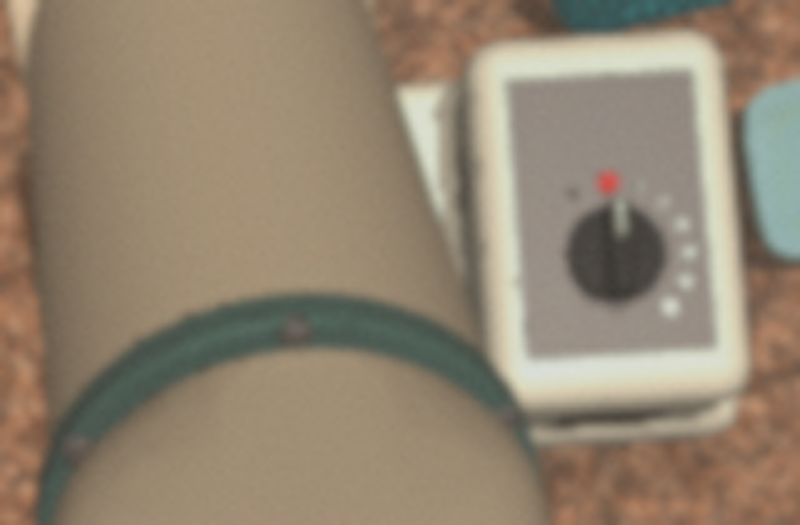

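The arm hides the disc, and the dial's pointer at (622,218) is close to the red mark at (608,183) but seems a few degrees clockwise of it. I'll measure it.

```bash
python3 - <<'E'
from h import *
for n,dr in(("top0",(391,212,399,222)),("top1",(386,209,392,220))):
    g=cv2.imread(f"pics/{n}.png").min(2).astype(float);x0,y0,x1,y1=dr
    print(g[y0:y1,x0:x1].astype(int))
    for z in(150,162):
      sub=np.clip(g[y0:y1,x0:x1]-105,0,None);yy,xx=np.nonzero(sub>0);w=sub[yy,xx]
      P=np.array([onz("top",(x+x0,y+y0),z) for x,y in zip(xx,yy)]);c=np.average(P,axis=0,weights=w)
      v=np.linalg.eigh(np.cov(P.T,aweights=w))[1][:,-1];v*=np.sign(v[0])
      for ax in((510.8,-190),(511.2,-189.8)):print(n,z,c.round(1),"dir axis",np.degrees(np.arctan2(v[1],v[0])).round(1),"from centre",np.degrees(np.arctan2(*(c-ax)[::-1])).round(1))
E
```

```text
[[ 83  92 106 117 127 131 136 136]
 [ 69  72  83  96 110 117 127 134]
 [ 64  69  79  94 110 122 126 131]
 [ 77  87 105 122 133 132 124 126]
 [100 119 131 136 130 120 108 117]
 [118 133 131 122 104  90  95 115]
 [106 114 105  89  72  71  88 113]
 [ 80  82  73  65  62  65  85 112]
 [ 63  62  61  62  61  65  85 110]
 [ 61  62  63  64  67  68  86 110]]
top0 150 [ 522.1 -206.3] dir axis -46.4 from centre -55.3
top0 150 [ 522.1 -206.3] dir axis -46.4 from centre -56.5
top0 162 [ 519.7 -204.2] dir axis -46.4 from centre -58.1
top0 162 [ 519.7 -204.2] dir axis -46.4 from centre -59.6
[[109 111 123 128 126 127]
 [102 109 128 134 119 116]
 [ 81  99 133 138 113  98]
 [ 65  89 125 130 104  79]
 [ 56  85 120 127 103  72]
 [ 58  82 114 124 105  73]
 [ 55  76 108 119 101  74]
 [ 56  70  93 103  90  69]
 [ 54  63  78  82  73  64]
 [ 55  57  64  66  62  60]
 [ 56  56  58  59  59  60]]
top1 150 [ 530.9 -191.6] dir axis -11.2 from centre -4.6
top1 150 [ 530.9 -191.6] dir axis -11.2 from centre -5.2
top1 162 [ 528.3 -189.7] dir axis -11.2 from centre 1.0
top1 162 [ 528.3 -189.7] dir axis -11.2 from centre 0.3
```

A parabola fit to the pointer rows gives about +1.8° world, against the machine's +2.7°, so the dial is at off within 2–3°. Next is the cap: descend, then grip.

Emit:
apply_moves([
  [-0.05, 0.6, 0, 0, 0, 0],
  [0, 0.6, 0, 0, 0, 0],
  [0, 0.6, 0, 0, 0, 0],
  [0, 0.5, 0, 0, 0, 0],
  [0, 0.35, 0, 0, 0, 0],
  [0, 0.15, 0, 0, 0, 0],
  [0, 0, 0, 0, 0, 0],
])

```text
clock: 9.07
eef_pos: [522.1, -8.8, 100.5]
tool_rot: [-1.571, -0.0, -2.304]
force: [0.4, 0.3, 0.6]
width: 59.8
```

Emit:
apply_moves([
  [0, 0, 0, 0, 0, 0],
  [0, 0, 0, 0, 0, 0],
  [0, 0, 0, 0, 0, 0],
  [0, 0, 0, 0, 0, 0],
  [0, 0, 0, 0, 0, 0],
], jaw=-1)

```text
clock: 9.7
eef_pos: [522.3, -8.6, 101.5]
tool_rot: [-1.57, 0.001, -2.303]
force: [-1.3, -0.0, 5.8]
width: 35.8
```

```bash
python3 -c "
from h import *
plan([521.8,-9.2,99],-131.8)"
```

```text
clock 9.7 pos [522.3  -8.6 101.5] rot [-8.9950e+01  5.0000e-02 -1.3198e+02] w 35.8 F [-1.3 -0.   5.8] T [ 0.08  0.33 -0.  ] q [ 0.07  0.64 -0.16  1.99  0.2   0.53 -0.96]
shift units [0.02  0.063 0.   ] turn units [-0.006 -0.022 -0.006]
```

Emit:
apply_moves([
  [0, -0.03, 0, 0, 0, 0],
  [0, 0, 0, 0, -0.25, 0],
  [0, 0, 0, 0, -0.25, 0],
  [0, 0, 0, 0, -0.25, 0],
])

```text
clock: 10.2
eef_pos: [522.0, -8.9, 101.6]
tool_rot: [-1.571, -0.0, -2.196]
force: [-0.3, 1.3, -2.0]
width: 35.7
```

```bash
python3 -c "
from h import *
plan([522.3,-8.6,101.5],-126)"
```

```text
clock 10.2 pos [522.   -8.9 101.6] rot [ -90.     -0.   -125.85] w 35.7 F [-0.3  1.3 -2. ] T [ 0.09  0.02 -0.03] q [ 0.09  0.65 -0.19  1.99  0.23  0.53 -0.89]
shift units [-0.009  0.003  0.002] turn units [0.    0.019 0.   ]
```

Emit:
apply_moves([
  [0, -0.003, 0, 0, -0.25, 0],
  [0, -0.003, 0, 0, -0.25, 0],
  [0, -0.003, 0, 0, -0.25, 0],
])

```text
clock: 10.58
eef_pos: [522.1, -8.8, 102.1]
tool_rot: [-1.571, 0.0, -2.092]
force: [-0.6, -0.0, -0.9]
width: 36.0
```

```bash
python3 - <<'E'
from h import *
plan([522.3,-8.6,101.5],-120)
im=get_image("scene");cv2.imwrite("pics/s2.png",cv2.resize(im[175:305,255:385,::-1],None,fx=4.6,fy=4.6,interpolation=cv2.INTER_CUBIC))
E
```

```text
clock 10.57 pos [522.1  -8.8 102.1] rot [ -90.      0.   -119.85] w 36.0 F [-0.6 -0.  -0.9] T [0.03 0.03 0.03] q [ 0.11  0.65 -0.22  1.98  0.26  0.54 -0.81]
shift units [-0.007  0.015  0.003] turn units [-0.     0.019 -0.   ]
```

View pics/s2.png

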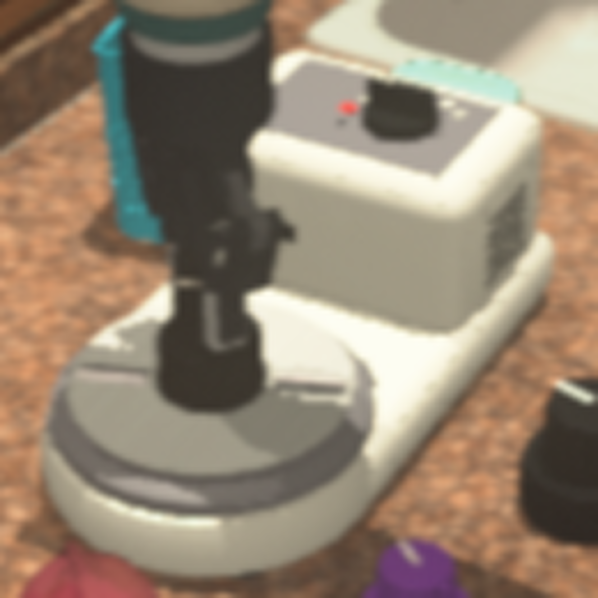

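The picture shows the gripper on the cap and the dial bar pointing at the red mark. There was no resistance over 12° counter-clockwise, past the 3–5° stop, so the thread is right-hand. I'll carry on unscrewing.

Emit:
apply_moves([
  [0, -0.01, 0, 0, -0.75, 0],
  [0, -0.01, 0, 0, -0.75, 0],
  [0, -0.01, 0, 0, -0.75, 0],
  [0, -0.01, 0, 0, -0.75, 0],
])

```text
clock: 11.12
eef_pos: [522.1, -8.7, 103.7]
tool_rot: [-1.571, 0.0, -1.671]
force: [0.1, 1.1, -1.3]
width: 35.6
```

Emit:
apply_moves([
  [0, -0.01, 0, 0, -0.75, 0],
  [0, -0.01, 0, 0, -0.75, 0],
  [0, -0.01, 0, 0, -0.75, 0],
  [0, -0.01, 0, 0, -0.75, 0],
  [0, -0.01, 0, 0, -0.75, 0],
  [0, 0, 0, 0, 0, 0],
])

```text
clock: 11.88
eef_pos: [521.9, -8.8, 105.6]
tool_rot: [-1.571, 0.0, -1.153]
force: [-0.0, 0.9, -1.2]
width: 35.9
```

```bash
python3 -c "
from h import *
plan([522.1,-8.8,105.9],-66)"
```

```text
clock 11.88 pos [521.9  -8.8 105.6] rot [-9.000e+01  2.000e-02 -6.604e+01] w 35.9 F [-0.   0.9 -1.2] T [0.14 0.02 0.05] q [ 0.29  0.68 -0.49  1.98  0.53  0.62 -0.14]
shift units [ 0.001 -0.007  0.004] turn units [ 0.    -0.005 -0.002]
```

Emit:
apply_moves([
  [0, -0.05, 0, 0, 0, 0],
  [0, -0.1, 0, 0, 0, 0],
  [0, -0.1, 0, 0, 0, 0],
])

```text
clock: 12.25
eef_pos: [522.1, -8.8, 116.1]
tool_rot: [-1.571, -0.0, -1.152]
force: [0.1, -0.1, -1.3]
width: 36.1
```

```bash
python3 -c "
from h import *
plan([522.1,-8.8,191],-66)"
```

```text
clock 12.25 pos [522.1  -8.8 116.1] rot [-8.999e+01 -2.000e-02 -6.600e+01] w 36.1 F [ 0.1 -0.1 -1.3] T [0.03 0.06 0.  ] q [ 0.29  0.66 -0.5   1.97  0.52  0.64 -0.12]
shift units [ 1.000e-03 -1.873e+00 -1.000e-03] turn units [-0.001 -0.     0.002]
```

The wrist shows −1.3 N, which is just the cap's weight, so it is free. Lifting on.

Emit:
apply_moves([
  [0, -0.25, 0, 0, 0, 0],
  [0, -0.35, 0, 0, 0, 0],
  [0, -0.35, 0, 0, 0, 0],
  [0, -0.35, 0, 0, 0, 0],
  [0, -0.35, 0, 0, 0, 0],
  [0, -0.2, 0, 0, 0, 0],
  [0, 0, 0, 0, 0, 0],
  [0, 0, 0, 0, 0, 0],
  [0, 0, 0, 0, 0, 0],
  [0, 0, 0, 0, 0, 0],
])

```text
clock: 13.5
eef_pos: [521.8, -8.7, 189.3]
tool_rot: [-1.571, 0.0, -1.151]
force: [-0.3, 0.3, -0.9]
width: 35.8
```

```bash
python3 - <<'E'
from h import *
plan([522.1,-8.8,191],-66)
a=get_image("scene");b=get_image("top")
a=cv2.resize(a[150:330,200:400],(400,360));b=cv2.resize(b[160:280,230:430],(400,240),interpolation=cv2.INTER_CUBIC)
o=np.zeros((360,800,3),np.uint8);o[:,:400]=a;o[:240,400:]=b;cv2.imwrite("pics/f.png",o[:,:,::-1])
E
```

```text
clock 13.5 pos [521.8  -8.7 189.3] rot [-9.004e+01  2.000e-02 -6.597e+01] w 35.8 F [-0.3  0.3 -0.9] T [ 0.01 -0.01 -0.04] q [ 0.36  0.56 -0.59  1.91  0.42  0.8  -0.04]
shift units [ 0.005 -0.042  0.006] turn units [ 0.005  0.004 -0.002]
```

View pics/f.png

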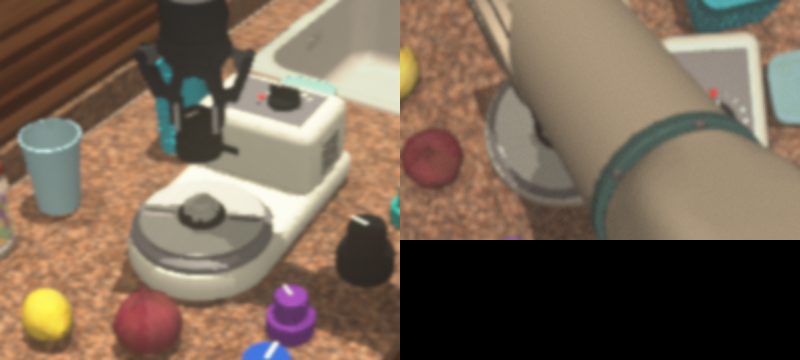

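The picture shows the bare spindle at (200,210), with the cap upright in the fingers at (200,130) above it. The dial still points to the red mark, and the onion and lemon have not moved.

```bash
python3 -c "
from cell import *
print(finish_job())"
```

```text
the job is handed in; nothing more can be done
None
```

I turned the dial back to the red off mark, unscrewed the cap and lifted it off. I handed the job in at about 13.5 s with the gripper still holding the cap.

- **Dial:** I turned it back about 62.5°. The finger angle at release put it within 0.2° of off. One image fit put the pointer within about 1° of off. Sighting from the dial's centre put it about 2° off. A cruder fit, which took in the panel edge, read −11° and I discarded it.
- **Cap thread:** It turned freely counter-clockwise past the 3–5° stop, so the thread is right-hand. I turned it 66° with almost no torque, then lifted it straight up. The wrist felt little more than the cap's weight, about 1 N.
- **Final position:** The cap is upright, about 88 mm above the spindle and over its axis. The final picture shows the spindle bare with the disc still in place, and the onion and lemon where they were. The arm hid much of the top view, and the food tub could be seen only in part.

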